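# Set the router-table guard for thick blanks and feed the loaded sled

## Task

Thick blanks are next on the router table: turn the wing knob anticlockwise to its stop to free the guard, raise the guard by its lift bar until the pawl catches and it stays up by itself in the raised notch, then turn the wing knob back to lock it. Put every bored blank that is there into the tray of the sled, side by side on its floor, and with the guard locked slide the loaded sled along the fence, without lifting it, from the loading outline into the working outline under the guard. Leave the other things on the bench where they are.

Things in the scene. Friction and masses are not known exactly. Their poses are not given: they have to be found in the camera images.
- fence: aluminium fence with plates, fixed to the bench; origin on the bench, mid-lane; z up, y along the fence, x from lane to fence. Here in mm: bar 60 high, face x 72, back x 95, y -300 to -210 and -90 to 270, the guard in the gap; behind it a plate 125 high (x 120 to 132, y -220 to -30). Dust box beside the wing knob: x 75 to 140, y -32 to 8, 150 high. Dark lane outlines lie 6 mm outside the sled
- load_mark (a point): centre of the loading outline on the bench, at (0, 90, 0) mm in the fence frame; axes as the fence
- work_mark (a point): centre of the working outline on the bench, at (0, -70, 0) mm in the fence frame, its far part under the guard hood; axes as the fence. The sled belongs here at the end, its axes along the fence's
- guard (a joint): guard height above its low position, m: 0 at the start, stop at 0.047. Lifted past 0.036 a sprung pawl snaps under its tooth; let go it settles at about 0.035, the raised notch; let go lower it falls to 0. 0.45 kg. Clear hood: fence x 0 to 89, y -200 to -100 mm, underside at 45 mm low, 80 raised. The locked knob lets it rise only 3 mm; the knob locks only with the guard low or in the notch
- lift_bar (a point): centre of the black bar on top of the guard by which it is lifted: 50 mm along x, 16 mm thick along y, 24 mm high (underside 178 mm above the bench when low, on a 14 mm stem); at (95, -150, 190) mm in the fence frame when low; it rises with the guard; axes as the fence
- wing_knob (a joint): angle of the wing knob about its vertical axis, rad: 0 = locked (wing along the fence's x), growing anticlockwise seen from above to the stop at 1.4 = free; starts near 0. It stays where it is left (friction 0.06 N m). Locked means below 0.25
- wing_top (a point): centre of the top edge of the knob's upright wing, on its axis, at (95, -70, 152) mm in the fence frame; x axis along the wing. Wing 56 mm long, 10 thick, from 118 to 152 mm above the bench, over a 26 mm collar that stands on a deck at 110 mm. The dust box face is 38 mm from the axis towards +y (top at 150 mm); the lift bar 80 mm towards -y
- sled: plywood sled, 120 (x) x 300 (y) x 10 mm, 0.7 kg, loose on the bench; origin at the centre of its underside, z up, y along its length, handle at the +y end. Its tray runs from y -144 to 80 mm, 108 mm wide inside, floor 10 mm above the bench, rim 6 mm thick with its top at 16 mm; it holds four blanks in a row along y
- sled_grip (a point): centre of the top of the sled's upright wooden handle, at (0, 120, 60) mm in the sled's frame; axes as the sled; the handle is 20 mm thick (x), 44 mm long (y) and 50 mm high above the board
- blank1: a bored hardwood blank: block 40 (its x) x 50 (its y) x 45 (its z) mm, 65 g, with a dark 12 mm bore mark on top, standing on the bench; origin at the centre of its underside. Two to four of the four blanks are there
- blank2: a bored hardwood blank: block 40 (its x) x 50 (its y) x 45 (its z) mm, 65 g, with a dark 12 mm bore mark on top, standing on the bench; origin at the centre of its underside. Two to four of the four blanks are there
- blank3: a bored hardwood blank: block 40 (its x) x 50 (its y) x 45 (its z) mm, 65 g, with a dark 12 mm bore mark on top, standing on the bench; origin at the centre of its underside. Two to four of the four blanks are there
- blank4: a bored hardwood blank: block 40 (its x) x 50 (its y) x 45 (its z) mm, 65 g, with a dark 12 mm bore mark on top, standing on the bench; origin at the centre of its underside. Two to four of the four blanks are there
- blank1_mid (a point): centre of blank 1, 22.5 mm above its underside
- blank2_mid (a point): centre of blank 2, 22.5 mm above its underside
- blank3_mid (a point): centre of blank 3, 22.5 mm above its underside
- blank4_mid (a point): centre of blank 4, 22.5 mm above its underside
- glue_bottle: bystander: white glue bottle, 60 mm diameter, 170 mm high; origin under its centre
- pencil_pot: bystander: steel pot with pencils, 72 mm diameter, 166 mm high with the pencils; origin under its centre
- hammer: bystander: hammer lying behind the fence
- offcut: bystander: thin wooden offcut, 30 x 110 x 12 mm, no bore, lying beyond the fence end; stays on the bench
Things that resemble listed ones, but are neither listed nor needed, are in the scene too. What is shaped like the blank1 but pink or purple is not meant.

How it is judged:
By the outcome, as a careful person would: the job done as asked, in the order asked, and still so for the second after the job is handed in, with the robot touching nothing.
Of blank1, blank2, blank3, blank4 only 2 to 4 are there at a start; the rules pass over those that are not, and their reading is None.
At some moment in a run one of blank1, blank2, blank3, blank4 may be knocked a few centimetres aside while the robot is not near it.
Once in a run the grip may slacken for a moment while it holds something.
It also fails if it takes over 210 s, if anything falls off the work surface, if the arm or the gripper's body presses on something with over 40 N, if the wrist force passes 120 N, or if a joint passes its speed limit or range.

## Robot

A 7-joint arm with a two-finger parallel gripper is mounted at the origin on the work surface. World frame = base frame: x ahead of the robot, y to its left, z up, the work surface at z = 0. Lengths are in m, angles in rad, forces in N, time in s.
With the tool pointing down it reaches from about 0.4 to 0.85 m from the base axis. Payload 10.4 kg.
Tool frame: the origin (TCP) lies at the very end of the fingers, on their centre line; the grasp point (between the pads) lies 19 mm behind it; x points along the fingers, z is the direction in which the jaws open and shut, and the axes are right-handed (so a half turn about x gives the same grasp; the last joint's range is limited). The gripper opens to 85 mm and grips with 20 to 120 N. Pads are 22 mm wide; open, the fingers measure 114 mm over their backs; the gripper's body (76 mm by 85 mm) begins 54 mm behind the grasp point. The pads swing forward as they close: fully open they stand 13 mm farther back than shut.
Start: joints at [-1.226, 0.332, -0.065, 1.46, 0.022, 1.35, -0.088], TCP at [0.225, 0.583, 0.231] pointing down, gripper open.
Joint ranges: [-2.6, 2.6], [-0.5, 2.12], [-1.47, 1.34], [0.16, 2.42], [-1.27, 4.41], [0.06, 2.06], [-2.6, 2.6]. Speed limits (rad/s): [2.22, 2.22, 2.79, 2.79, 3.14, 3.14, 3.14].

## Interface

Orientations are given as a unit quaternion [x, y, z, w].
In Python, from workcell import telemetry, viewer, manip, spot_in, mark_of gives the robot as it stands. The module is installed in compiled form; this text tells all that it offers.
- The arm moves only by the shell command python3 -m crank 'ROWS' [FORCE]. ROWS is JSON, a list of rows, each a list of 3 entries, a list of its own where there are three numbers: the closure, from 0 (fully open) to 1 (shut), then the shift along the world's x, y, z in cm, then the turn, a rotation vector about the world's x, y, z in rad. A call has 1 to 12 rows; each row shifts and turns the commanded pose from where the row before left it; what a row does not reach is not made up. A row lasts 1/12 s, in which the tool goes at most 41.7 mm and 7.16 degrees, less where a joint would pass 70% of its speed; a pose out of reach is approached as far as the arm can. A call with a gripper value outside its range is refused whole. The fingers move at their own pace and stop on an object; FORCE is the grip in N (left out, the last holds). Time passes only in rows, so rows that do not move let the fingers close. It gives the time, the measured TCP pose, the force and the opening at its end, in the units of the state.
- telemetry.get_obs(): the state, without advancing time (a new reading comes with each control period).
- viewer.camera(name): name is "side" or "top"; returns a dict with "frame" (400x640x3 uint8, red, green, blue), "intrinsics" (3x3 intrinsics, pixels), "cam_to_world" (4x4, takes a point from camera to world coordinates). Camera axes: x right, y up, looking along -z (the intrinsics and any distortion apply to the point x, -y, -z); pixel columns grow to the right and rows downward; lengths in m; the calibration is good to about 2 mm. A picture is of the moment at which its call begins. There is no depth.
- manip.hand_in(): hands the job in, once; it reports no verdict.
Trained networks look in a picture, given as the dict that the camera call returned (one of the last four; its "shot" number tells which), for a name from the list of things; names that differ only in an ending like _2 or _b are one class to them, and where a whole thing is asked for, a point or a joint stands for the part that bears it (a point fixed in the world has none). Each returns a list of dicts, best first, with "conf" (0 to 1); they miss things now and then, are a little off and sometimes report something else, mostly with a low value. They report only what shows in the picture. A call takes as long as a camera call. They do not tell look-alikes from the thing itself.
- spot_in(thing, picture): "location" ([x, y, z] in m, in the coordinates of the camera as it stood for that picture, good to about 4 mm: the middle of the surface that is visible of it).
- mark_of(thing, picture): "location" ([x, y, z] in m, in the coordinates of the camera as it stood for that picture, good to about 4 mm: a listed point, or the origin of a listed thing).
The state is a dict: "clock": time; "joint_pos": joint angles; "joint_velocities": joint speeds; "tau": joint torques, N m; "position": TCP position; "ee_rot": TCP orientation; "ft_force": force on the tool from outside, world axes, zero at the start; "torque": the same for the moment, N m; "grip_width": opening from 0.0 (shut) to 1.0 (fully open).
Only numpy, scipy, OpenCV 4.12 (cv2) and the standard library are available. Lean on these libraries where they do the work, as an engineer would, in place of code of your own. Each camera call takes 0.05 s, during which the arm holds its last target. There are 200 camera calls.

## Working session

There is one attempt and no reset: what is moved stays moved. The work goes in short steps, Python scripts to look and compute and a shell command to move; the robot and the scene stay as the last step left them, time stands still between calls to the robot, and variables do not carry over. Pictures are saved under pics/ and viewed, about 12 in all and at most 16, crops included, and the job is handed in when it is done.

```bash
mkdir -p pics
cat > h.py <<'E'
import numpy as np, cv2
from workcell import telemetry, viewer, manip, spot_in, mark_of
def cam(n): return viewer.camera(n)
def save(p,f): cv2.imwrite('pics/'+f, p['frame'][:,:,::-1])
def w(p,loc): return (np.array(p['cam_to_world'])@np.r_[loc,1])[:3]
def px(p,X):
    c=np.linalg.inv(p['cam_to_world'])@np.r_[X,1]; q=np.array(p['intrinsics'])@[c[0],-c[1],-c[2]]; return q[:2]/q[2]
def ray(p,u,v,z):
    T=np.array(p['cam_to_world']); d=np.linalg.inv(p['intrinsics'])@[u,v,1]; d=T[:3,:3]@[d[0],-d[1],-d[2]]
    return T[:3,3]+d*(z-T[2,3])/d[2]
def find(name,p,f=mark_of,n=3,mc=.2):
    for r in f(name,p)[:n]:
        if r['conf']>mc:
            X=w(p,r['location']); print(name,f.__name__,round(r['conf'],2),X.round(4),px(p,X).round())
E
cat > a.py <<'E'
from h import *
for n in('top','side'):
    p=cam(n);save(p,n+'0.png');print(n,np.array(p['cam_to_world']).round(3).tolist())
    for t in['fence','load_mark','work_mark','lift_bar','wing_top','sled','sled_grip','glue_bottle','pencil_pot','offcut','hammer']: find(t,p,n=2)
    find('blank1_mid',p,n=8)
s=telemetry.get_obs();print({k:np.round(v,3).tolist() for k,v in s.items()})
E
python3 a.py
```

```text
top [[-0.048, 0.971, -0.234, 0.237], [-0.999, -0.046, 0.013, -0.014], [0.002, 0.235, 0.972, 1.354], [0.0, 0.0, 0.0, 1.0]]
load_mark call 0.31 [ 0.3785 -0.3001 -0.0005] [404. 253.]
work_mark call 0.77 [ 0.5343 -0.0662 -0.0027] [322. 206.]
lift_bar call 0.78 [ 0.6364 -0.143   0.1912] [351. 151.]
wing_top call 0.51 [ 0.6333 -0.0616  0.1496] [320. 158.]
sled call 0.92 [0.5197 0.0884 0.0021] [271. 212.]
sled call 0.61 [ 0.6305 -0.0594  0.1516] [319. 159.]
sled_grip call 0.7 [0.5077 0.2043 0.0567] [229. 214.]
glue_bottle call 0.76 [ 7.262e-01  1.596e-01 -4.000e-04] [246. 148.]
pencil_pot call 0.73 [ 0.6113 -0.4449 -0.004 ] [444. 175.]
offcut call 0.69 [ 0.5381 -0.3576  0.0008] [418. 200.]
hammer call 0.58 [0.7056 0.3834 0.0021] [173. 158.]
blank1_mid call 0.77 [ 0.2576 -0.2994  0.0193] [410. 295.]
blank1_mid call 0.73 [ 0.3984 -0.2002  0.0174] [371. 248.]
blank1_mid call 0.71 [ 0.3777 -0.3033  0.0228] [407. 253.]
blank1_mid call 0.67 [ 0.3082 -0.2034  0.0192] [374. 279.]
blank1_mid call 0.59 [ 0.3388 -0.0804  0.0227] [331. 270.]
side [[0.982, 0.132, -0.135, 0.343], [-0.188, 0.662, -0.726, 
[... 768 characters left out ...]
1 3.853e-01 2.000e-04] [363. 147.]
hammer call 0.48 [ 0.3964 -0.1988  0.0225] [305. 284.]
blank1_mid call 0.84 [ 0.3397 -0.0827  0.0217] [279. 253.]
blank1_mid call 0.81 [ 0.3985 -0.1998  0.0254] [306. 283.]
blank1_mid call 0.8 [ 0.3072 -0.2085  0.0228] [270. 292.]
blank1_mid call 0.61 [ 0.2589 -0.3045  0.0212] [253. 331.]
{'clock': 1.3, 'joint_pos': [-1.226, 0.332, -0.065, 1.46, 0.022, 1.35, -0.088], 'joint_velocities': [0.0, 0.002, 0.002, 0.002, -0.0, 0.001, -0.001], 'tau': [-0.002, -62.523, 0.048, -39.183, 0.016, 0.002, -0.0], 'position': [0.225, 0.583, 0.231], 'ee_rot': [-0.4, 0.583, 0.4, 0.583], 'ft_force': [-0.084, -0.104, -0.467], 'torque': [0.008, -0.011, 0.022], 'grip_width': 1.002}
```

View pics/top0.png

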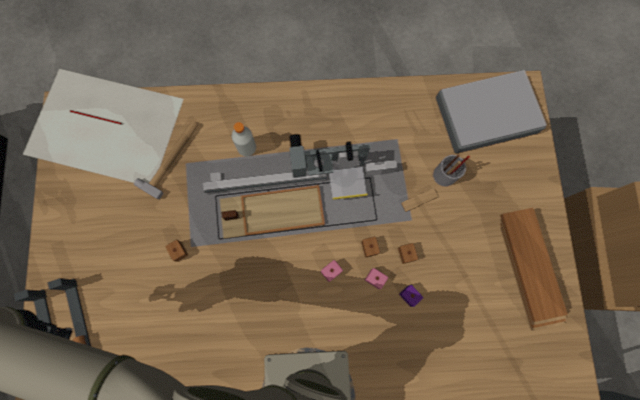

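View pics/side0.png

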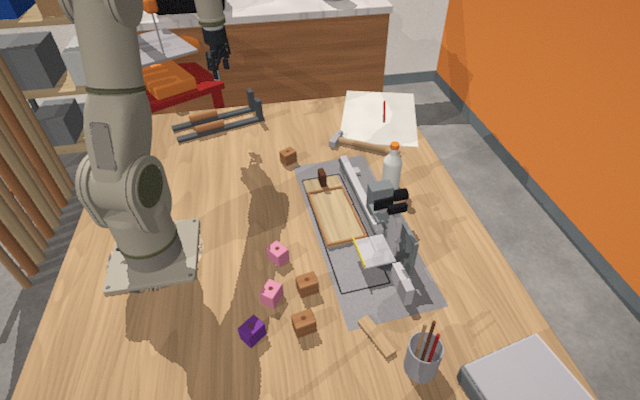

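```bash
cat > b.py <<'E'
from h import *
from scipy.optimize import least_squares
P=np.array([[95,-150],[95,-70],[0,-70],[95,-150],[95,-70],[0,-70]])/1000
W=np.array([[.6364,-.143],[.6333,-.0616],[.5343,-.0662],[.6371,-.1424],[.632,-.06],[.5371,-.0711]])
R=lambda a:np.array([[np.cos(a),-np.sin(a)],[np.sin(a),np.cos(a)]])
r=least_squares(lambda q:((P@R(q[2]).T+q[:2])-W).ravel(),[.53,0,.1]);print(r.x,(r.fun*1000).round(1))
q=[.53,0,.1]; q=r.x
for n in('top','side'):
    p=cam(n);im=p['frame'][:,:,::-1].copy()
    find('blank1_mid',p,n=8)
    S=5
    M=np.array([[S,0,0],[0,S,0]],float)
    M[:,2]=(-200*S,-130*S) if n=='top' else (-295*S,-150*S)
    z=cv2.warpAffine(im,M,(1100,600) if n=='top' else (760,800),flags=cv2.INTER_CUBIC)
    def L(pts,c,cl=True):
        u=[(px(p,np.r_[R(q[2])@np.array(a[:2])/1000+q[:2],a[2]/1000])*S+M[:,2]+S/2).round().astype(int) for a in pts]
        cv2.polylines(z,[np.array(u)],cl,c,1)
    for yc in(90,-70): L([(-66,yc-156,0),(66,yc-156,0),(66,yc+156,0),(-66,yc+156,0)],(0,255,255))
    L([(72,-300,60),(95,-300,60),(95,-210,60),(72,-210,60)],(0,255,0));L([(72,-90,60),(95,-90,60),(95,270,60),(72,270,60)],(0,255,0))
    L([(70,-158,202),(120,-158,202),(120,-142,202),(70,-142,202)],(255,0,255))
    L([(67,-75,152),(123,-75,152),(123,-65,152),(67,-65,152)],(255,0,255))
    L([(75,-32,150),(140,-32,150),(140,8,150),(75,8,150)],(255,255,0))
    L([(120,-220,125),(132,-220,125),(132,-30,125),(120,-30,125)],(255,255,0))
    if n=='side': z=cv2.resize(z,(570,600))
    else: z=cv2.resize(z,(800,436))
    cv2.imwrite(f'pics/{n}1.png',z)
E
python3 b.py
```

```text
[0.53196745 0.00144041 0.06775382] [ 0.5  1.2 -1.8 -0.4  2.4 -2.2 -0.2  0.6 -0.5 -2.  -0.4  2.7]
blank1_mid call 0.72 [ 0.4007 -0.1973  0.0161] [370. 247.]
blank1_mid call 0.7 [ 0.3088 -0.2042  0.0185] [375. 279.]
blank1_mid call 0.6 [ 0.3362 -0.082   0.0242] [331. 271.]
blank1_mid call 0.57 [ 0.2558 -0.3008  0.0163] [410. 296.]
blank1_mid call 0.79 [ 0.3979 -0.1995  0.0262] [306. 283.]
blank1_mid call 0.77 [ 0.2569 -0.3042  0.0255] [252. 330.]
blank1_mid call 0.75 [ 0.306  -0.2082  0.0222] [270. 293.]
blank1_mid call 0.6 [ 0.3377 -0.0844  0.0215] [278. 253.]
```

View pics/top1.png

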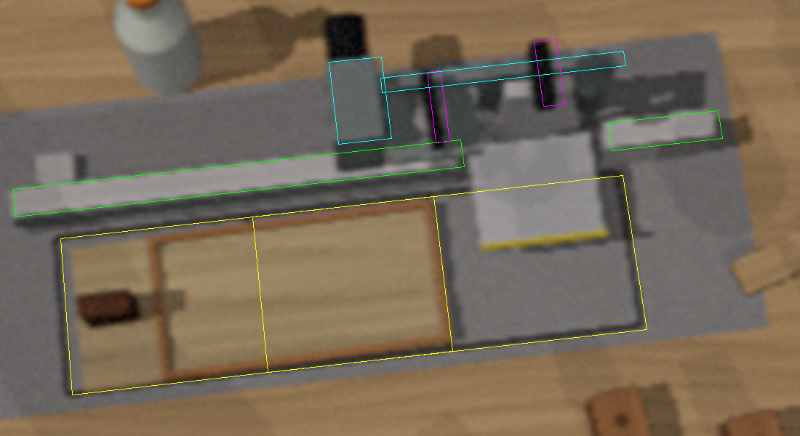

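View pics/side1.png

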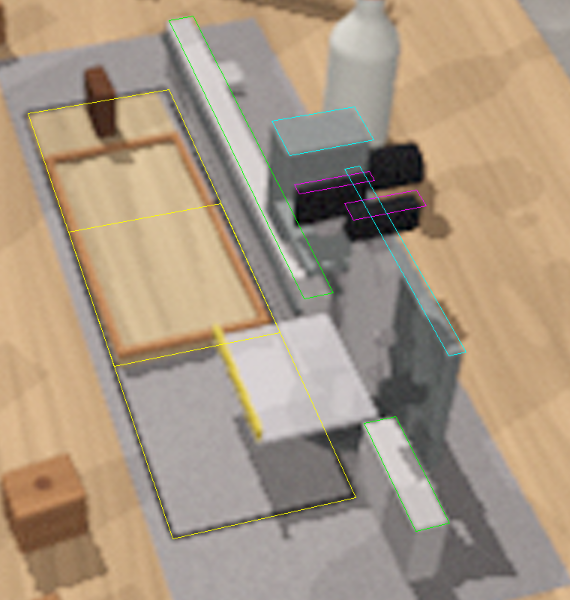

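```bash
cat >> h.py <<'E'
from scipy.spatial.transform import Rotation as Rot
O=np.array([.53197,.00144]);YAW=.0678
def F(x,y): # fence mm -> world m
    c,s=np.cos(YAW),np.sin(YAW); return O+np.array([c*x-s*y,s*x+c*y])/1000
def st():
    s=telemetry.get_obs();m=Rot.from_quat(s['ee_rot']).as_matrix();p=s['position']
    print('t',round(s['clock'],2),'tcp',(np.array(p)*100).round(2),'jaw',round(np.degrees(np.arctan2(m[1,2],m[0,2])),1),'down',m[:,0].round(3),'f',np.round(s['ft_force'],1),'w',round(s['grip_width'],3),'q',np.round(s['joint_pos'],2)); return np.array(p)
E
python3 - <<'E'
from h import *
p=st()
print('bar',F(95,-150),'wing',F(95,-70),'yaw',np.degrees(YAW))
c=cam('top'); print('C',ray(c,176,249,.045))
for n in('top','side'):
    c=cam(n)
    for t in ['blank2_mid','blank3_mid']: find(t,c,n=9,mc=.1)
E
```

```text
t 1.5 tcp [22.47 58.32 23.13] jaw 68.9 down [-0.  0. -1.] f [ 0.  -0.3 -0.5] w 1.0 q [-1.23  0.33 -0.06  1.46  0.02  1.35 -0.09]
bar [ 0.63691394 -0.1417793 ] wing [ 0.6314941  -0.06196311] yaw 3.8846538509869815
C [0.41721221 0.35647669 0.045     ]
blank2_mid call 0.62 [ 0.3799 -0.3036  0.0213] [407. 252.]
blank3_mid call 0.8 [0.416  0.364  0.0219] [176. 251.]
blank3_mid call 0.62 [0.4147 0.3673 0.0017] [176. 252.]
blank2_mid call 0.74 [ 0.3983 -0.1998  0.0248] [306. 283.]
blank2_mid call 0.73 [ 0.3776 -0.3071  0.0245] [304. 322.]
blank3_mid call 0.63 [0.4168 0.3605 0.0228] [288. 155.]
```

```bash
r='[0.6,[1.8,-2.9,0.3],[0,0,-0.123]]'; python3 -m crank '[[0.6,[1.8,-2.9,0.5],[0,0,-0.12]],[0.6,[1.8,-2.9,0.5],[0,0,-0.12]],[0.6,[1.8,-2.9,0.5],[0,0,-0.12]],[0.6,[1.8,-2.9,0.5],[0,0,-0.12]],[0.6,[1.8,-2.9,0.5],[0,0,-0.12]],[0.6,[1.8,-2.9,0.5],[0,0,-0.12]],[0.6,[1.8,-2.9,0.5],[0,0,-0.12]],[0.6,[1.8,-2.9,0.5],[0,0,-0.12]],[0.6,[1.8,-2.9,0.5],[0,0,-0.12]],[0.6,[1.8,-2.9,0.5],[0,0,-0.12]],[0.6,[1.8,-2.9,0],[0,0,-0.12]],[0.6,[1.8,-2.9,0],[0,0,-0.12]]]' 40; python3 -c "
from h import *
st()"
```

```text
clock: 2.85
position: [0.4415, 0.2337, 0.282]
ee_rot: [0.086, 0.702, -0.085, 0.702]
ft_force: [-0.0, -0.2, -0.2]
grip_width: 0.395
t 2.85 tcp [44.15 23.37 28.2 ] jaw -13.9 down [ 0.001  0.001 -1.   ] f [-0.  -0.2 -0.2] w 0.395 q [-0.88  0.02  0.31  1.72 -0.01  1.4  -0.81]
```

```bash
python3 -m crank '[[0.6,[1.73,-2.7,0],[0,0,-0.115]],[0.6,[1.73,-2.7,0],[0,0,-0.115]],[0.6,[1.73,-2.7,0],[0,0,-0.115]],[0.6,[1.73,-2.7,0],[0,0,-0.115]],[0.6,[1.73,-2.7,0],[0,0,-0.115]],[0.6,[1.73,-2.7,0],[0,0,-0.115]],[0.6,[1.73,-2.7,0],[0,0,-0.115]],[0.6,[1.73,-2.7,0],[0,0,-0.115]],[0.6,[1.73,-2.7,0],[0,0,-0.115]],[0.6,[1.73,-2.7,0],[0,0,-0.115]],[0.6,[1.73,-2.7,0],[0,0,-0.115]],[0.6,[0,0,0],[0,0,0]]]'; python3 -c "
from h import *
st()
for n in('side','top'):
    p=cam(n);find('wing_top',p);save(p,n+'2.png')
    find('blank3_mid',p,n=9)
    c=px(p,np.r_[F(95,-70),.15]).astype(int);cv2.imwrite('pics/'+n+'2.png',cv2.resize(p['frame'][c[1]-75:c[1]+75,c[0]-100:c[0]+100,::-1],(800,600),interpolation=2))"
```

```text
clock: 3.85
position: [0.632, -0.0682, 0.2807]
ee_rot: [0.485, 0.513, -0.487, 0.514]
ft_force: [-0.0, -0.8, -0.3]
grip_width: 0.399
t 3.85 tcp [63.2  -6.82 28.07] jaw -86.8 down [-0.    -0.004 -1.   ] f [-0.  -0.8 -0.3] w 0.399 q [-0.46  0.38  0.68  1.38 -0.23  1.46 -1.31]
wing_top call 0.81 [ 0.632  -0.0585  0.1526] [383. 197.]
blank3_mid call 0.75 [0.4179 0.3584 0.0209] [288. 156.]
```

View pics/side2.png

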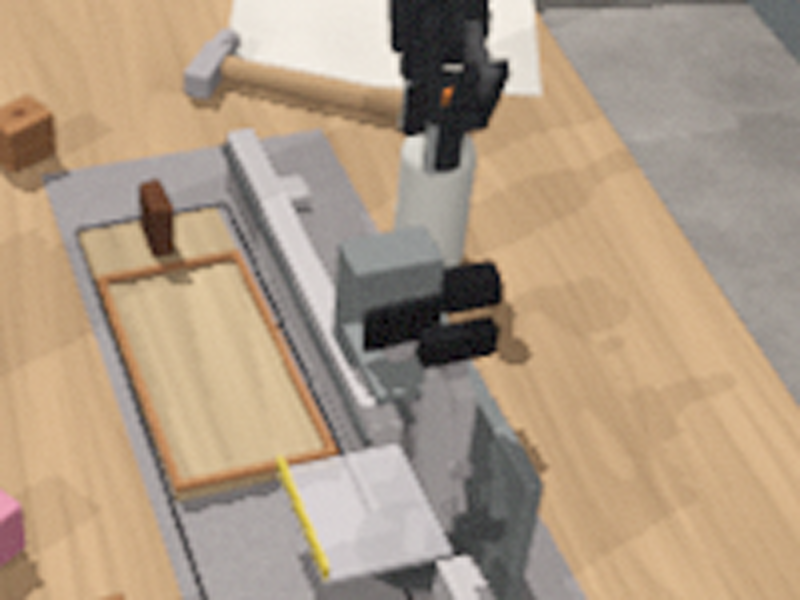

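```bash
python3 -m crank '[[0.65,[0,0.65,-3],[0,0,0.012]],[0.65,[0,0,-3],[0,0,0]],[0.65,[0,0,-3],[0,0,0]],[0.65,[0,0,-2],[0,0,0]],[0.65,[0,0,-1.5],[0,0,0]],[0.65,[0,0,-1.2],[0,0,0]],[0.65,[0,0,-1.2],[0,0,0]],[0.65,[0,0,0],[0,0,0]]]';python3 -c "
from h import *
st()"
```

```text
clock: 4.82
position: [0.63, -0.0544, 0.1304]
ee_rot: [0.479, 0.521, -0.48, 0.519]
ft_force: [-0.4, 0.1, -0.7]
grip_width: 0.352
t 4.82 tcp [63.   -5.44 13.04] jaw -85.3 down [-0.002  0.    -1.   ] f [-0.4  0.1 -0.7] w 0.352 q [-0.46  0.47  0.62  1.59 -0.29  1.18 -1.26]
```

```bash
python3 -m crank '[[0.65,[0.1,-0.7,0],[0,0,-0.01]],[0.65,[0,0,0],[0,0,0]],[1,[0,0,0],[0,0,0]],[1,[0,0,0],[0,0,0]],[1,[0,0,0],[0,0,0]],[1,[0,0,0],[0,0,0]]]' 40;python3 -c "
from h import *
st()"
```

```text
clock: 5.32
position: [0.6329, -0.0609, 0.1337]
ee_rot: [0.483, 0.518, -0.481, 0.518]
ft_force: [-0.0, 2.9, 5.4]
grip_width: 0.106
t 5.32 tcp [63.29 -6.09 13.37] jaw -85.9 down [ 0.002  0.002 -1.   ] f [-0.   2.9  5.4] w 0.106 q [-0.45  0.48  0.63  1.58 -0.3   1.18 -1.26]
```

```bash
python3 -m crank '[[1,[0,0,0.2],[0,0,0.12]],[1,[0,0,0],[0,0,0.12]],[1,[0,0,0],[0,0,0.12]],[1,[0,0,0],[0,0,0.12]],[1,[0,0,0],[0,0,0.12]],[1,[0,0,0],[0,0,0.12]],[1,[0,0,0],[0,0,0.12]],[1,[0,0,0],[0,0,0.12]],[1,[0,0,0],[0,0,0.12]],[1,[0,0,0],[0,0,0.12]],[1,[0,0,0],[0,0,0.12]],[1,[0,0,0],[0,0,0.12]]]' ;python3 -c "
from h import *
s=st();print(telemetry.get_obs()['torque'])"
```

```text
clock: 6.32
position: [0.6314, -0.0593, 0.1338]
ee_rot: [0.02, 0.708, -0.017, 0.706]
ft_force: [-4.0, 8.3, -2.1]
grip_width: 0.107
t 6.32 tcp [63.14 -5.93 13.38] jaw -3.0 down [-0.002  0.003 -1.   ] f [-4.   8.3 -2.1] w 0.107 q [-0.25  0.43  0.35  1.57 -0.16  1.17  0.09]
[ 1.76382161  0.45747107 -1.07047496]
```

```bash
python3 -m crank '[[0.5,[0,0,0],[0,0,0]],[0.5,[0,0,0],[0,0,0]],[0.5,[0,0,3],[0,0,0]],[0.5,[0,0,4],[0,0,0]],[0.5,[0,0,4],[0,0,-0.12]],[0.5,[0,0,0],[0,0,-0.12]],[0.5,[0,0,0],[0,0,-0.12]],[0.5,[0,0,0],[0,0,-0.12]],[0.5,[0,-2,0],[0,0,-0.12]],[0.5,[0.2,-2,0],[0,0,-0.12]],[0.5,[0.2,-2,0],[0,0,-0.12]],[0.5,[0.2,-2,0],[0,0,-0.12]]]' ; python3 -m crank '[[0.5,[0,0,0],[0,0,-0.12]],[0.5,[0,0,0],[0,0,-0.12]],[0.5,[0,0,0],[0,0,-0.12]],[0.5,[0,0,0],[0,0,-0.12]],[0.5,[0,0,0],[0,0,0]],[0.5,[0,0,0],[0,0,0]]]' ;python3 -c "
from h import *
s=st()
p=cam('side');find('wing_top',p);find('lift_bar',p)
c=px(p,np.r_[F(95,-90),.15]).astype(int);cv2.imwrite('pics/side3.png',cv2.resize(p['frame'][c[1]-75:c[1]+75,c[0]-100:c[0]+100,::-1],(800,600),interpolation=2))"
```

```text
clock: 7.32
position: [0.6383, -0.1436, 0.2452]
ee_rot: [0.348, 0.615, -0.348, 0.616]
ft_force: [0.0, 0.1, 1.3]
grip_width: 0.498
clock: 7.82
position: [0.6382, -0.1426, 0.2448]
ee_rot: [0.482, 0.517, -0.482, 0.518]
ft_force: [-0.3, 0.1, 0.1]
grip_width: 0.504
t 7.82 tcp [ 63.82 -14.26  24.48] jaw -85.9 down [ 0.001 -0.001 -1.   ] f [-0.3  0.1  0.1] w 0.504 q [-0.31  0.44  0.64  1.39 -0.26  1.4  -1.17]
wing_top call 0.47 [ 0.632  -0.0568  0.1523] [383. 197.]
lift_bar call 0.63 [ 0.5387 -0.361  -0.0007] [377. 336.]
lift_bar call 0.56 [ 0.6361 -0.1425  0.1935] [397. 207.]
```

View pics/side3.png

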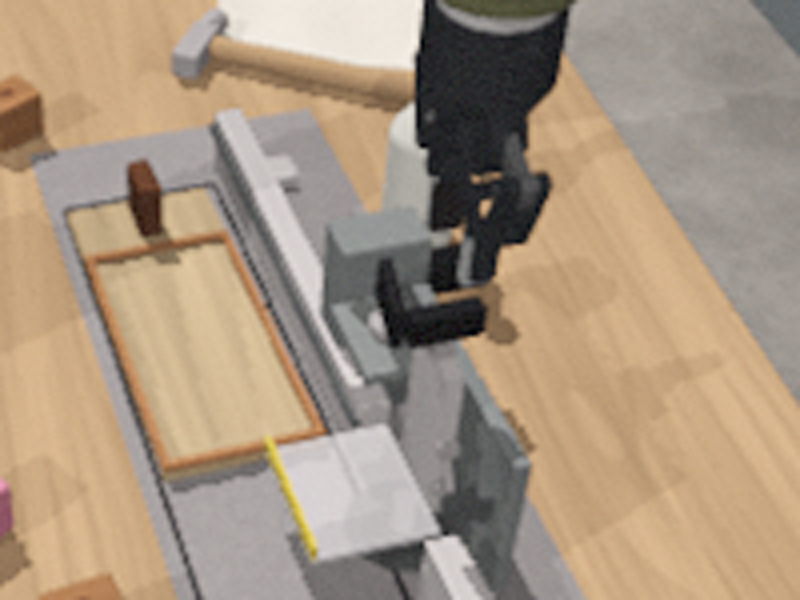

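```bash
python3 -m crank '[[0.5,[-0.1,0,-2.5],[0,0,0]],[0.5,[0,0,-2.5],[0,0,0]],[0.5,[0,0,-1.2],[0,0,0]],[0.5,[0,0,-1.1],[0,0,0]],[0.5,[0,0,0],[0,0,0]],[1,[0,0,0],[0,0,0]],[1,[0,0,0],[0,0,0]],[1,[0,0,0],[0,0,0]],[1,[0,0,0],[0,0,0]],[1,[0,0,0],[0,0,0]]]' 70;python3 -c "
from h import *
s=st()"
```

```text
clock: 8.8
position: [0.6376, -0.1407, 0.173]
ee_rot: [0.482, 0.518, -0.481, 0.518]
ft_force: [-2.9, 5.3, 4.6]
grip_width: 0.177
t 8.8 tcp [ 63.76 -14.07  17.3 ] jaw -85.8 down [ 0.001  0.002 -1.   ] f [-2.9  5.3  4.6] w 0.177 q [-0.3   0.48  0.62  1.49 -0.29  1.27 -1.15]
```

```bash
python3 -m crank '[[1,[0,0,0.6],[0,0,0]],[1,[0,0,0.6],[0,0,0]],[1,[0,0,0.7],[0,0,0]],[1,[0,0,0.7],[0,0,0]],[1,[0,0,0.7],[0,0,0]],[1,[0,0,0.6],[0,0,0]],[1,[0,0,0.3],[0,0,0]],[1,[0,0,0],[0,0,0]],[1,[0,0,0],[0,0,0]]]';python3 -c "
from h import *
s=st()
p=cam('side');find('lift_bar',p)"
```

```text
clock: 9.55
position: [0.6375, -0.1407, 0.2142]
ee_rot: [0.482, 0.518, -0.481, 0.518]
ft_force: [1.0, 5.8, -4.4]
grip_width: 0.173
t 9.55 tcp [ 63.75 -14.07  21.42] jaw -85.8 down [ 0.001  0.002 -1.   ] f [ 1.   5.8 -4.4] w 0.173 q [-0.31  0.45  0.63  1.43 -0.27  1.34 -1.16]
lift_bar call 0.8 [ 0.6355 -0.1406  0.2336] [398. 194.]
```

```bash
python3 -m crank '[[1,[0,0,-0.3],[0,0,0]],[1,[0,0,-0.3],[0,0,0]],[0.5,[0,0,0],[0,0,0]],[0.5,[0,0,0],[0,0,0]],[0.5,[0,0,0],[0,0,0]],[0.5,[0,0,2.5],[0,0,0]],[0.5,[0,0,2.5],[0,0,0]],[0.5,[0,0,2],[0,0,0]],[0.5,[0,0,0],[0,0,0]]]';python3 -c "
from h import *
s=st()
for n in('side','top'):p=cam(n);find('lift_bar',p);find('wing_top',p)"
```

```text
clock: 10.4
position: [0.6384, -0.1437, 0.2828]
ee_rot: [0.484, 0.515, -0.481, 0.519]
ft_force: [0.5, 0.2, 0.8]
grip_width: 0.5
t 10.4 tcp [ 63.84 -14.37  28.28] jaw -86.0 down [ 0.007 -0.002 -1.   ] f [0.5 0.2 0.8] w 0.5 q [-0.31  0.42  0.65  1.33 -0.25  1.47 -1.18]
lift_bar call 0.7 [ 0.6387 -0.1421  0.228 ] [399. 196.]
lift_bar call 0.38 [ 0.5324  0.0055 -0.0027] [341. 226.]
lift_bar call 0.37 [0.5098 0.1991 0.0589] [321. 172.]
wing_top call 0.55 [ 0.6311 -0.0608  0.15  ] [383. 198.]
wing_top call 0.51 [ 0.6301 -0.0623  0.1497] [320. 159.]
```

```bash
python3 -m crank '[[0.5,[-0.1,1,0],[0,0,0.117]],[0.5,[-0.1,1.5,0],[0,0,0.117]],[0.5,[-0.1,1.5,0],[0,0,0.117]],[0.5,[-0.1,1.5,0],[0,0,0.117]],[0.5,[-0.1,1.5,0],[0,0,0.117]],[0.5,[-0.1,1.2,0],[0,0,0.117]],[0.5,[-0.1,0,0],[0,0,0.117]],[0.5,[0,0,0],[0,0,0.117]],[0.5,[0,0,-2],[0,0,0.117]],[0.5,[0,0,-2],[0,0,0.117]],[0.5,[0,0,-2],[0,0,0.117]],[0.5,[0,0,-2],[0,0,0.117]]]' ;python3 -m crank '[[0.5,[0,0,-2],[0,0,0]],[0.5,[0,0,-1],[0,0,0]],[0.5,[0,0,0],[0,0,0]],[0.5,[0,0,0],[0,0,0]]]'; python3 -c "
from h import *
s=st()"
```

```text
clock: 11.7
position: [0.6296, -0.0602, 0.1957]
ee_rot: [0.032, 0.707, -0.032, 0.706]
ft_force: [-0.1, 0.1, 0.4]
grip_width: 0.496
clock: 12.03
position: [0.6299, -0.0603, 0.1673]
ee_rot: [0.034, 0.707, -0.034, 0.706]
ft_force: [-0.3, 0.5, 0.7]
grip_width: 0.501
t 12.03 tcp [62.99 -6.03 16.73] jaw -5.5 down [-0.001 -0.    -1.   ] f [-0.3  0.5  0.7] w 0.501 q [-0.27  0.4   0.38  1.54 -0.15  1.23  0.04]
```

```bash
python3 -m crank '[[0.5,[0.1,-0.1,-1.5],[0,0,0]],[0.5,[0,0,-1],[0,0,0]],[0.5,[0,0,-0.7],[0,0,0]],[0.5,[0,0,0],[0,0,0]],[1,[0,0,0],[0,0,0]],[1,[0,0,0],[0,0,0]],[1,[0,0,0],[0,0,0]],[1,[0,0,0],[0,0,0]]]' 40;python3 -m crank '[[1,[0,0,0],[0,0,-0.117]],[1,[0,0,0],[0,0,-0.117]],[1,[0,0,0],[0,0,-0.117]],[1,[0,0,0],[0,0,-0.117]],[1,[0,0,0],[0,0,-0.117]],[1,[0,0,0],[0,0,-0.117]],[1,[0,0,0],[0,0,-0.117]],[1,[0,0,0],[0,0,-0.117]],[1,[0,0,0],[0,0,-0.117]],[1,[0,0,0],[0,0,-0.117]],[1,[0,0,0],[0,0,-0.117]],[1,[0,0,0],[0,0,-0.117]]]'; python3 -c "
from h import *
s=st();print(telemetry.get_obs()['torque'])"
```

```text
clock: 12.7
position: [0.6312, -0.0613, 0.1363]
ee_rot: [0.034, 0.706, -0.034, 0.707]
ft_force: [-3.1, 0.8, 5.4]
grip_width: 0.103
clock: 13.7
position: [0.6308, -0.061, 0.1363]
ee_rot: [0.484, 0.516, -0.483, 0.516]
ft_force: [-5.5, 1.5, 7.8]
grip_width: 0.102
t 13.7 tcp [63.08 -6.1  13.63] jaw -86.3 down [-0.     0.001 -1.   ] f [-5.5  1.5  7.8] w 0.102 q [-0.46  0.47  0.64  1.58 -0.3   1.18 -1.26]
[0.26330332 1.19131511 0.26620071]
```

```bash
python3 -m crank '[[0.65,[0,0,0],[0,0,0]],[0.65,[0,0,0],[0,0,0]],[0.65,[0,0,3],[0,0,0]],[0.65,[0,0,4],[0,0,0]],[0.65,[0,0,4],[0,0,0]],[0.2,[-4,0,2],[0,0,0]],[0.2,[-4,0,0],[0,0,0]],[0.2,[-4,0,0],[0,0,0]],[0.2,[-4,0,0],[0,0,0]],[0.2,[0,0,0],[0,0,0]]]'
python3 - <<'E'
from h import *
st()
for n in('top','side'):
    p=cam(n);save(p,n+'4.png')
    for t in ['lift_bar','wing_top','sled','sled_grip']: find(t,p,n=1)
    for t in ['blank1_mid','blank2_mid']: find(t,p,n=8)
    if n=='side':
        c=px(p,np.r_[F(40,-50),.1]).astype(int);cv2.imwrite('pics/side4.png',cv2.resize(p['frame'][c[1]-120:c[1]+120,c[0]-160:c[0]+160,::-1],(800,600),interpolation=2))
E
```

```text
clock: 14.53
position: [0.4679, -0.0625, 0.2645]
ee_rot: [0.483, 0.519, -0.48, 0.517]
ft_force: [1.7, -0.5, 0.9]
grip_width: 0.799
t 14.53 tcp [46.79 -6.25 26.45] jaw -85.8 down [ 0.001  0.006 -1.   ] f [ 1.7 -0.5  0.9] w 0.799 q [-0.65 -0.07  0.67  1.83  0.04  1.37 -1.49]
sled call 0.95 [0.5206 0.0849 0.002 ] [272. 212.]
sled_grip call 0.96 [0.5094 0.2036 0.0607] [229. 214.]
blank1_mid call 0.85 [ 0.257  -0.2991  0.0175] [409. 296.]
blank1_mid call 0.69 [ 0.3986 -0.1974  0.0218] [370. 247.]
blank1_mid call 0.47 [ 0.3073 -0.2084  0.0202] [376. 279.]
blank2_mid call 0.66 [ 0.3794 -0.3058  0.0222] [408. 252.]
lift_bar call 0.89 [ 0.6402 -0.1421  0.2261] [400. 196.]
wing_top call 0.48 [ 0.6353 -0.0605  0.1524] [385. 197.]
sled call 0.26 [ 0.6318 -0.0613  0.1513] [384. 198.]
sled_grip call 0.72 [0.4181 0.358  0.0214] [288. 156.]
blank1_mid call 0.87 [ 0.3368 -0.0827  0.0217] [277. 253.]
blank1_mid call 0.84 [ 0.2574 -0.3044  0.0206] [252. 331.]
blank1_mid call 0.77 [ 0.3085 -0.2085  0.0229] [271. 292.]
blank1_mid call 0.56 [ 0.3988 -0.1993  0.0234] [306. 283.]
blank2_mid call 0.73 [ 0.3766 -0.3089  0.023 ] [304. 323.]
blank2_mid call 0.43 [ 0.5197  0.0832 -0.002 ] [331. 209.]
```

View pics/side4.png

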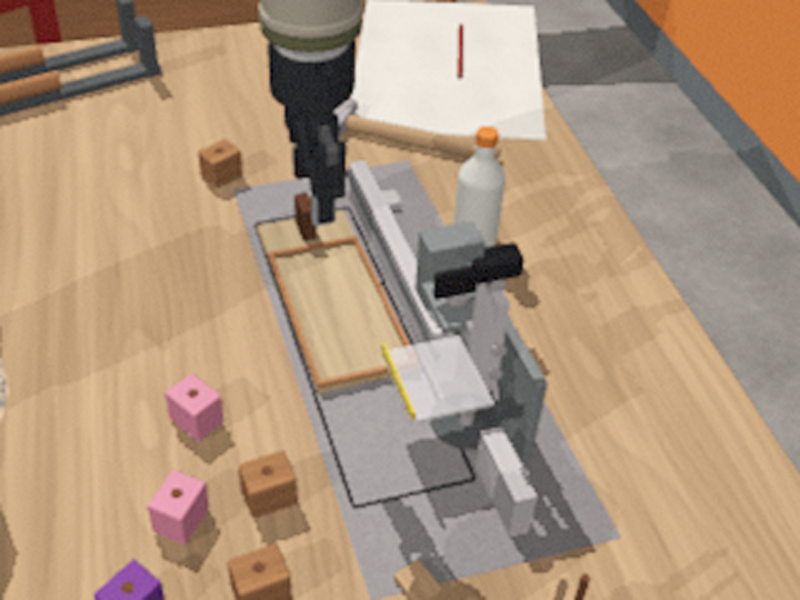

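View pics/top4.png

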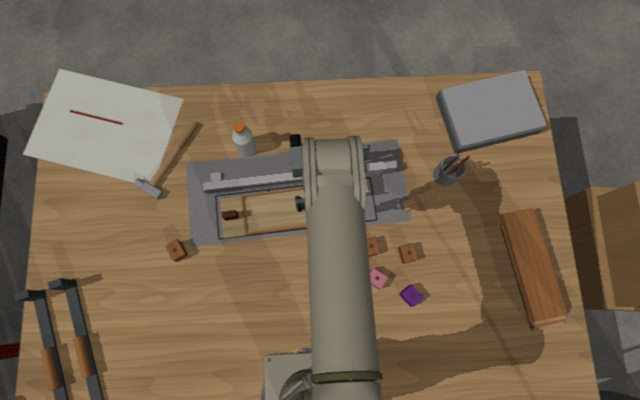

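```bash
python3 -m crank '[[0.2,[0.5,3.5,0],[0,0,0.12]],[0.2,[0.5,3.5,0],[0,0,0.12]],[0.2,[0.5,3.5,0],[0,0,0.12]],[0.2,[0.5,3.5,0],[0,0,0.12]],[0.2,[0.5,3.5,0],[0,0,0.12]],[0.2,[0.5,3.5,0],[0,0,0.12]],[0.2,[0,0,0],[0,0,0.12]],[0.2,[0,0,0],[0,0,0.12]],[0.2,[0,0,0],[0,0,0.12]],[0.2,[0,0,0],[0,0,0.12]],[0.2,[0,0,0],[0,0,0.12]],[0.2,[0,0,0],[0,0,0.12]]]'
cat > fit.py <<'E'
from h import *
from scipy.optimize import differential_evolution
S=4
def crop(p,X,r=26):
    c=px(p,np.r_[X,.022]); M=np.array([[S,0,S*(r-c[0])],[0,S,S*(r-c[1])]])
    return cv2.warpAffine(p['frame'],M,(2*r*S,2*r*S),flags=cv2.INTER_CUBIC),M
def sil(p,q,M,shape,dims=(.04,.05,.045),z0=0):
    c,s=np.cos(q[2]),np.sin(q[2]);u=[]
    for a in(-.5,.5):
        for b in(-.5,.5):
            for h in(0,1):
                x,y=a*dims[0],b*dims[1]
                u.append(px(p,[q[0]+c*x-s*y,q[1]+s*x+c*y,z0+h*dims[2]])*S+M[:,2]+(S-1)/2)
    return cv2.convexHull(np.array(u,np.float32))
def fit(ps,X,z0=0,show=None):
    D=[]
    for p in ps:
        im,M=crop(p,X); hsv=cv2.cvtColor(im,cv2.COLOR_RGB2HSV).astype(int)
        r,g,b=[im[:,:,i].astype(float) for i in range(3)]
        m=((r-b)/(r+1)>.58)
        D.append((p,im,M,m))
    def cost(q):
        t=0
        for p,im,M,m in D:
            k=np.zeros(m.shape,np.uint8);cv2.fillConvexPoly(k,sil(p,q,M,m.shape,z0=z0).round().astype(int),1)
            t+=1-(k&m).sum()/max(1,((k>0)|m).sum())
        return t
    r=differential_evolution(cost,[(X[0]-.02,X[0]+.02),(X[1]-.02,X[1]+.02),(-np.pi/2,np.pi/2)],popsize=12,maxiter=40,tol=1e-4,seed=1,polish=False)
    print('fit',r.x[:2].round(4),'yaw(deg)',np.degrees(r.x[2]).round(1),'cost',round(r.fun,3))
    tiles=[]
    for p,im,M,m in D:
        im=im[:,:,::-1].copy();cv2.polylines(im,[sil(p,r.x,M,m.shape,z0=z0).round().astype(int)],True,(255,255,0),1)
        tiles+= [im,cv2.cvtColor((m*255).astype(np.uint8),cv2.COLOR_GRAY2BGR)]
    return r.x,np.hstack(tiles)
E
python3 - <<'E'
from fit import *
st()
ps=[cam('top'),cam('side')]
T=[fit(ps,np.array(X))[1] for X in([.398,-.199],[.378,-.305],[.417,.359])]
cv2.imwrite('pics/f5.png',cv2.resize(np.vstack(T),(760,570)))
E
```

```text
clock: 16.23
position: [0.5038, 0.1488, 0.2638]
ee_rot: [0.019, 0.707, -0.019, 0.707]
ft_force: [-0.1, 0.6, 0.2]
grip_width: 0.801
t 16.23 tcp [50.38 14.88 26.38] jaw -3.1 down [-0. -0. -1.] f [-0.1  0.6  0.2] w 0.801 q [-0.81  0.09  0.47  1.7  -0.04  1.37 -0.39]
fit [ 0.4003 -0.1972] yaw(deg) -74.9 cost 1.353
fit [ 0.3772 -0.3029] yaw(deg) -69.9 cost 1.329
fit [0.4174 0.3623] yaw(deg) -48.7 cost 1.336
```

View pics/f5.png

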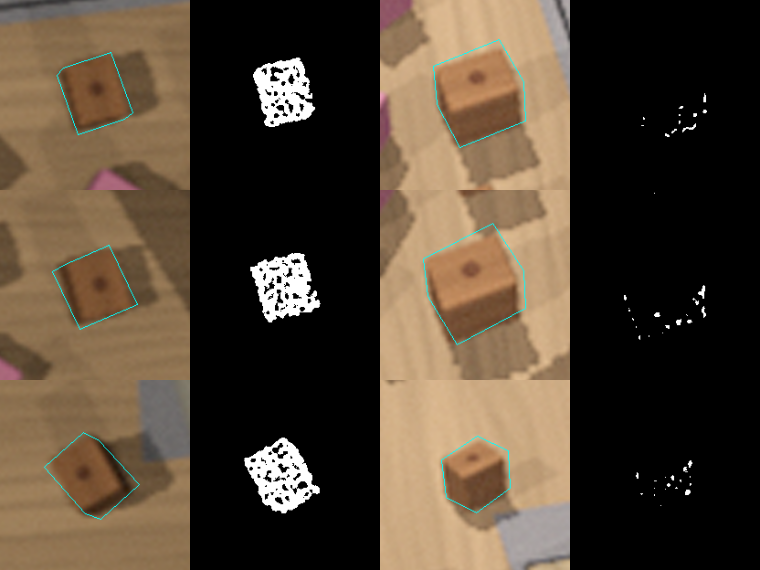

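```bash
python3 - <<'E'
s=open('fit.py').read()
s=s.replace("m=((r-b)/(r+1)>.58)","v=cv2.GaussianBlur((r-b)/(r+1),(0,0),3);v=(v.clip(.2,.8)*255).astype(np.uint8);th=float(np.median(v)); hi=np.percentile(v,99.5);m=v>(th+hi)/2")
open('fit.py','w').write(s)
E
python3 - <<'E'
from fit import *
ps=[cam('top'),cam('side')]
T=[fit(ps,np.array(X))[1] for X in([.400,-.197],[.377,-.303],[.4174,.361])]
cv2.imwrite('pics/f6.png',cv2.resize(np.vstack(T),(760,570)))
E
```

```text
fit [ 0.4007 -0.198 ] yaw(deg) -81.3 cost 0.259
fit [ 0.3765 -0.3045] yaw(deg) -79.3 cost 0.27
fit [0.4159 0.3603] yaw(deg) -62.9 cost 0.3
```

View pics/f6.png

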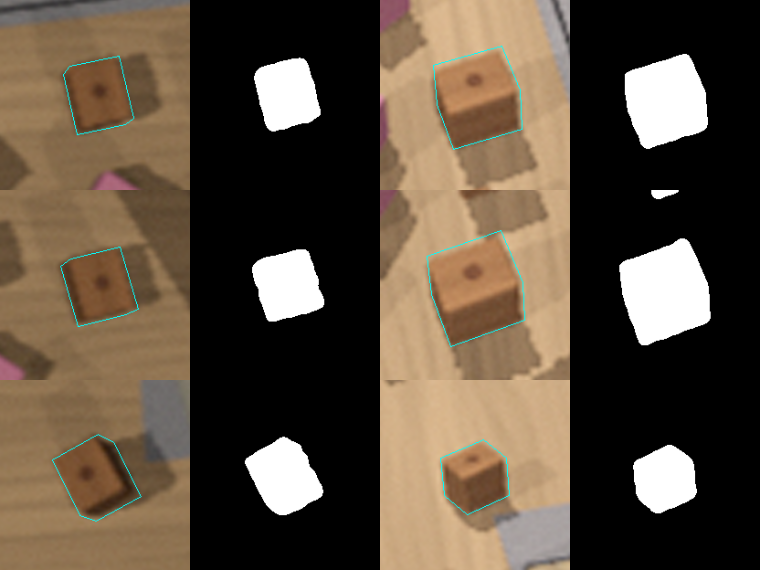

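```bash
python3 -m crank '[[0.2,[-0.8,2.1,-1],[0,0,-0.105]],[0.2,[-0.9,2.1,-1],[0,0,-0.105]],[0.2,[-0.9,2.1,-1],[0,0,-0.105]],[0.2,[-0.9,2.1,-1],[0,0,-0.105]],[0.2,[-0.9,2.1,-1],[0,0,-0.105]],[0.2,[-0.9,2.2,-2],[0,0,-0.105]],[0.2,[-0.9,2.2,-2],[0,0,-0.105]],[0.2,[-0.9,2.1,-2],[0,0,-0.105]],[0.2,[-0.9,2.1,-3],[0,0,-0.105]],[0.2,[-0.8,2.1,-3],[0,0,-0.1]],[0.2,[0,0,0],[0,0,0]],[0.2,[0,0,0],[0,0,0]]]' 50; python3 -c "
from h import *
st()
p=cam('top');find('blank3_mid',p)
p=cam('side');find('blank3_mid',p)"
```

```text
clock: 17.43
position: [0.4142, 0.361, 0.0922]
ee_rot: [0.37, 0.602, -0.372, 0.602]
ft_force: [0.6, -0.9, 0.6]
grip_width: 0.799
t 17.43 tcp [41.42 36.1   9.22] jaw -63.3 down [-0.002 -0.003 -1.   ] f [ 0.6 -0.9  0.6] w 0.799 q [-1.1   0.3   0.35  1.84 -0.12  1.03 -1.81]
blank3_mid call 0.49 [0.4167 0.3674 0.0207] [175. 250.]
blank3_mid call 0.39 [ 0.6374 -0.1404  0.2235] [351. 147.]
blank3_mid call 0.57 [0.419  0.359  0.0234] [289. 155.]
```

```bash
python3 -m crank '[[0.2,[0.2,0,-3],[0,0,0]],[0.2,[0,0,-3],[0,0,0]],[0.2,[0,0,-1.5],[0,0,0]],[0.2,[0,0,-0.7],[0,0,0]],[0.2,[0,0,0],[0,0,0]],[1,[0,0,0],[0,0,0]],[1,[0,0,0],[0,0,0]],[1,[0,0,0],[0,0,0]],[1,[0,0,0],[0,0,0]]]' 50; python3 -c "
from h import *
st()"
```

```text
clock: 18.38
position: [0.4189, 0.3615, 0.0139]
ee_rot: [0.372, 0.602, -0.37, 0.602]
ft_force: [-0.9, -1.5, 7.7]
grip_width: 0.461
t 18.38 tcp [41.89 36.15  1.39] jaw -63.3 down [ 0.002  0.002 -1.   ] f [-0.9 -1.5  7.7] w 0.461 q [-1.07  0.41  0.33  1.88 -0.17  0.87 -1.76]
```

```bash
python3 -m crank '[[1,[0,0,2],[0,0,0]],[1,[0,0,3],[0,0,0]],[1,[1,-2.4,3],[0,0,0.119]],[1,[1,-2.5,2],[0,0,0.119]],[1,[1,-2.5,0],[0,0,0.119]],[1,[1,-2.5,0],[0,0,0.119]],[1,[1,-2.5,0],[0,0,0.119]],[1,[1,-2.5,0],[0,0,0.119]],[1,[1,-2.5,0],[0,0,0.119]],[1,[1,-2.5,0],[0,0,0.119]],[1,[1,-2.5,0],[0,0,0.119]],[1,[0.8,-2.5,0],[0,0,0.119]]]' 50;python3 -m crank '[[1,[0,0,0],[0,0,0]],[1,[0,0,0],[0,0,0]]]'; python3 -c "
from h import *
st()
for n in ('top','side'):
    p=cam(n);find('sled',p,n=1);find('sled_grip',p,n=1)"
```

```text
clock: 19.38
position: [0.5166, 0.1105, 0.113]
ee_rot: [-0.032, 0.706, 0.032, 0.707]
ft_force: [0.3, -1.0, -1.1]
grip_width: 0.463
clock: 19.55
position: [0.5164, 0.1101, 0.1128]
ee_rot: [-0.029, 0.706, 0.029, 0.707]
ft_force: [0.5, -0.5, 0.1]
grip_width: 0.462
t 19.55 tcp [51.64 11.01 11.28] jaw 4.7 down [ 0.001  0.    -1.   ] f [ 0.5 -0.5  0.1] w 0.462 q [-0.63  0.22  0.38  1.88 -0.09  1.05 -0.14]
sled call 0.81 [0.5194 0.0874 0.004 ] [271. 212.]
sled_grip call 0.74 [0.508  0.2064 0.0608] [228. 214.]
sled call 0.74 [ 0.5225  0.0834 -0.0069] [332. 210.]
sled_grip call 0.74 [0.5086 0.2024 0.0597] [321. 171.]
```

```bash
python3 -m crank '[[1,[0,0.4,-3],[0,0,0]],[1,[0,0,-3],[0,0,0]],[1,[0,0,-1.5],[0,0,0]],[1,[0,0,-0.8],[0,0,0]],[1,[0,0,-0.4],[0,0,0]],[1,[0,0,0],[0,0,0]]]' 50; python3 -c "
from h import *
st()"
```

```text
clock: 20.35
position: [0.5158, 0.116, 0.025]
ee_rot: [-0.03, 0.707, 0.03, 0.706]
ft_force: [0.2, 0.4, -2.0]
grip_width: 0.463
t 20.35 tcp [51.58 11.6   2.5 ] jaw 4.9 down [-0. -0. -1.] f [ 0.2  0.4 -2. ] w 0.463 q [-0.61  0.35  0.35  1.94 -0.15  0.88 -0.1 ]
```

```bash
python3 -m crank '[[0.3,[0,0,-0.1],[0,0,0]],[0.3,[0,0,0],[0,0,0]],[0.3,[0,0,0],[0,0,0]],[0.3,[0,0,3],[0,0,0]],[0.3,[0,0,4],[0,0,0]],[0.2,[-1.5,-2,4],[0,0,-0.115]],[0.2,[-1.5,-2.5,0],[0,0,-0.115]],[0.2,[-1.5,-2.5,0],[0,0,-0.115]],[0.2,[-1,-2.5,0],[0,0,-0.115]],[0.2,[-1,-2.5,0],[0,0,-0.115]],[0.2,[-1,-2.5,0],[0,0,-0.115]],[0.2,[-1,-2.5,0],[0,0,-0.115]]]' 50;python3 -m crank '[[0.2,[-1,-2.5,0],[0,0,-0.115]],[0.2,[-1,-2.5,0],[0,0,-0.115]],[0.2,[-1,-2.5,0],[0,0,-0.115]],[0.2,[0,-2.5,-0.5],[0,0,-0.115]],[0.2,[0,-2.5,-1],[0,0,-0.115]],[0.2,[0,-2.5,-2],[0,0,-0.115]],[0.2,[0,0,0],[0,0,0]],[0.2,[0,0,0],[0,0,0]]]'
python3 - <<'E'
from fit import *
st()
ps=[cam('top'),cam('side')]
for p in ps: find('blank1_mid',p,n=8); find('blank2_mid',p,n=8)
im,_=crop(ps[1],np.array([.52,.09]),45);im2,_=crop(ps[1],np.array([.385,-.25]),45)
cv2.imwrite('pics/s7.png',np.hstack([im,im2])[:,:,::-1])
E
```

```text
clock: 21.35
position: [0.4321, -0.053, 0.1299]
ee_rot: [0.251, 0.661, -0.251, 0.661]
ft_force: [0.5, -0.3, 0.2]
grip_width: 0.801
clock: 22.02
position: [0.4017, -0.203, 0.094]
ee_rot: [0.458, 0.538, -0.459, 0.538]
ft_force: [-0.4, 1.0, -0.1]
grip_width: 0.798
t 22.02 tcp [ 40.17 -20.3    9.4 ] jaw -80.9 down [-0.001 -0.001 -1.   ] f [-0.4  1.  -0.1] w 0.798 q [-0.34  0.08  0.74  2.1  -0.06  0.99 -0.98]
blank1_mid call 0.84 [ 0.3388 -0.083   0.0222] [332. 270.]
blank1_mid call 0.8 [ 0.2578 -0.2997  0.0188] [410. 295.]
blank1_mid call 0.98 [ 0.3394 -0.0828  0.0221] [278. 253.]
blank1_mid call 0.86 [ 0.3985 -0.1975  0.0252] [306. 282.]
blank1_mid call 0.86 [ 0.3063 -0.2086  0.022 ] [270. 293.]
blank1_mid call 0.71 [ 0.2557 -0.3075  0.0214] [252. 332.]
blank2_mid call 0.95 [ 0.3778 -0.307   0.025 ] [304. 322.]
```

View pics/s7.png

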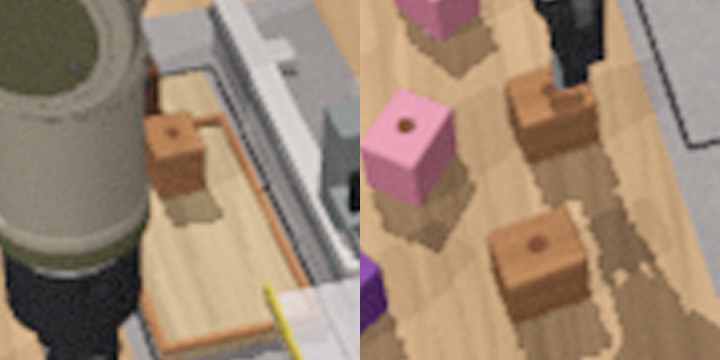

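```bash
python3 -m crank '[[0.2,[-0.2,0.4,-3],[0,0,0]],[0.2,[0,0,-3],[0,0,0]],[0.2,[0,0,-1.5],[0,0,0]],[0.2,[0,0,-0.6],[0,0,0]],[0.2,[0,0,0],[0,0,0]],[1,[0,0,0],[0,0,0]],[1,[0,0,0],[0,0,0]],[1,[0,0,0],[0,0,0]],[1,[0,0,0],[0,0,0]]]' 50; python3 -c "
from h import *
st()"
```

```text
clock: 23.07
position: [0.4016, -0.1982, 0.0147]
ee_rot: [0.459, 0.538, -0.458, 0.539]
ft_force: [-1.2, 0.9, 6.6]
grip_width: 0.458
t 23.07 tcp [ 40.16 -19.82   1.47] jaw -80.8 down [ 0.003  0.    -1.   ] f [-1.2  0.9  6.6] w 0.458 q [-0.29  0.24  0.71  2.16 -0.22  0.8  -0.85]
```

```bash
python3 -m crank '[[1,[0,0,2],[0,0,0]],[1,[0,0,3],[0,0,0]],[1,[0,1.8,3],[0,0,0.115]],[1,[1,1.9,2],[0,0,0.115]],[1,[1,1.9,0],[0,0,0.115]],[1,[1,1.9,0],[0,0,0.115]],[1,[1,1.9,0],[0,0,0.115]],[1,[1,1.9,0],[0,0,0.115]],[1,[1,1.9,0],[0,0,0.115]],[1,[1,1.9,0],[0,0,0.115]],[1,[1,1.9,0],[0,0,0.115]],[1,[1,1.9,0],[0,0,0.115]]]' 50;python3 -m crank '[[1,[1,1.9,0],[0,0,0.115]],[1,[1,1.9,0],[0,0,0.115]],[1,[1.1,2.1,0],[0,0,0.115]],[1,[0,0,0],[0,0,0]],[1,[0,0,0],[0,0,0]]]'; python3 -c "
from h import *
st()"
```

```text
clock: 24.07
position: [0.4913, -0.0079, 0.1144]
ee_rot: [0.09, 0.701, -0.089, 0.702]
ft_force: [1.2, -0.4, -0.4]
grip_width: 0.46
clock: 24.48
position: [0.522, 0.0511, 0.1141]
ee_rot: [-0.031, 0.706, 0.031, 0.707]
ft_force: [0.1, -0.8, -1.0]
grip_width: 0.461
t 24.48 tcp [52.2   5.11 11.41] jaw 5.0 down [ 0.001  0.    -1.   ] f [ 0.1 -0.8 -1. ] w 0.461 q [-0.58  0.22  0.45  1.89 -0.11  1.06 -0.01]
```

```bash
python3 -m crank '[[1,[0.1,-0.1,-3],[0,0,0]],[1,[0,0,-3],[0,0,0]],[1,[0,0,-1.5],[0,0,0]],[1,[0,0,-0.9],[0,0,0]],[1,[0,0,-0.5],[0,0,0]],[1,[0,0,0],[0,0,0]],[0.3,[0,0,0],[0,0,0]],[0.3,[0,0,0],[0,0,0]],[0.3,[0,0,0],[0,0,0]]]' 50; python3 -c "
from h import *
st()"; python3 -m crank '[[0.3,[0,0,3],[0,0,0]],[0.3,[0,0,4],[0,0,0]],[0.2,[-1.5,-2,4],[0,0,-0.114]],[0.2,[-1.5,-2.5,0],[0,0,-0.114]],[0.2,[-1.5,-2.5,0],[0,0,-0.114]],[0.2,[-1.5,-2.5,0],[0,0,-0.114]],[0.2,[-1.5,-2.8,0],[0,0,-0.114]],[0.2,[-1.5,-2.8,0],[0,0,-0.114]],[0.2,[-1.5,-2.8,0],[0,0,-0.114]],[0.2,[-1,-2.8,0],[0,0,-0.114]],[0.2,[-1,-2.8,0],[0,0,-0.114]],[0.2,[-1,-2.8,0],[0,0,-0.114]]]'
```

```text
clock: 25.23
position: [0.5231, 0.049, 0.0251]
ee_rot: [-0.03, 0.706, 0.03, 0.707]
ft_force: [-1.0, -0.3, 0.1]
grip_width: 0.7
t 25.23 tcp [52.31  4.9   2.51] jaw 4.8 down [ 0.002  0.    -1.   ] f [-1.  -0.3  0.1] w 0.7 q [-0.54  0.35  0.42  1.95 -0.18  0.87  0.06]
clock: 26.23
position: [0.3886, -0.2129, 0.1302]
ee_rot: [0.358, 0.61, -0.357, 0.61]
ft_force: [0.7, -0.9, -0.1]
grip_width: 0.802
```

```bash
python3 -m crank '[[0.2,[-0.4,-3,0],[0,0,-0.11]],[0.2,[-0.4,-3,-1],[0,0,-0.11]],[0.2,[-0.4,-3,-2],[0,0,-0.11]],[0.2,[0,0,0],[0,0,0]],[0.2,[0,0,0],[0,0,0]]]'
python3 - <<'E'
from h import *
st()
for n in ('top','side'):
    p=cam(n); 
    for t in ('blank1_mid','blank2_mid','blank3_mid','blank4_mid'):find(t,p,n=8)
E
```

```text
clock: 26.65
position: [0.3758, -0.3029, 0.0988]
ee_rot: [0.451, 0.544, -0.453, 0.543]
ft_force: [0.6, 0.3, 0.4]
grip_width: 0.798
t 26.65 tcp [ 37.58 -30.29   9.88] jaw -79.5 down [-0.003 -0.001 -1.   ] f [0.6 0.3 0.4] w 0.798 q [-0.21  0.18  0.87  2.02 -0.16  1.01 -0.65]
blank1_mid call 0.75 [ 0.3073 -0.2043  0.0203] [375. 279.]
blank1_mid call 0.73 [ 0.3403 -0.0803  0.0213] [331. 270.]
blank1_mid call 0.62 [0.5217 0.0471 0.0311] [284. 209.]
blank1_mid call 0.4 [7.055e-01 3.879e-01 4.000e-04] [172. 158.]
blank3_mid call 0.58 [0.5181 0.1147 0.0334] [261. 211.]
blank3_mid call 0.46 [ 0.6119 -0.4471 -0.0077] [444. 175.]
blank1_mid call 0.82 [ 0.3067 -0.2091  0.0246] [270. 292.]
blank1_mid call 0.78 [0.5229 0.0437 0.0351] [335. 209.]
blank1_mid call 0.62 [ 0.3376 -0.0818  0.0234] [278. 252.]
blank1_mid call 0.6 [ 0.3785 -0.3074 -0.0066] [305. 329.]
blank2_mid call 0.94 [ 0.3762 -0.3066  0.023 ] [304. 322.]
blank3_mid call 0.75 [0.5197 0.1135 0.0341] [330. 194.]
```

Blanks 1 and 3 are in the tray; blank 2 is unmoved.

```bash
python3 -m crank '[[0.2,[0.1,-0.2,-3],[0,0,0]],[0.2,[0,0,-3],[0,0,0]],[0.2,[0,0,-1.8],[0,0,0]],[0.2,[0,0,-0.8],[0,0,0]],[0.2,[0,0,0],[0,0,0]],[1,[0,0,0],[0,0,0]],[1,[0,0,0],[0,0,0]],[1,[0,0,0],[0,0,0]],[1,[0,0,0],[0,0,0]]]' 50; python3 -c "
from h import *
st()"
```

```text
clock: 27.9
position: [0.3793, -0.3042, 0.0151]
ee_rot: [0.452, 0.543, -0.451, 0.545]
ft_force: [-0.7, -0.1, 7.1]
grip_width: 0.457
t 27.9 tcp [ 37.93 -30.42   1.51] jaw -79.4 down [ 0.003 -0.001 -1.   ] f [-0.7 -0.1  7.1] w 0.457 q [-0.11  0.36  0.79  2.07 -0.34  0.84 -0.5 ]
```

```bash
python3 -m crank '[[1,[0,0,2],[0,0,0]],[1,[0,0,3],[0,0,0]],[1,[0,2.4,3],[0,0,0.114]],[1,[0.5,2.6,2],[0,0,0.114]],[1,[0.5,2.6,0],[0,0,0.114]],[1,[0.5,2.6,0],[0,0,0.114]],[1,[0.5,2.6,0],[0,0,0.114]],[1,[0.5,2.6,0],[0,0,0.114]],[1,[0.5,2.6,0],[0,0,0.114]],[1,[1,2.6,0],[0,0,0.114]],[1,[1.5,2.6,0],[0,0,0.114]],[1,[2,2.6,0],[0,0,0.114]]]' 50;python3 -m crank '[[1,[2.5,2,0],[0,0,0.114]],[1,[2.5,1.1,0],[0,0,0.114]],[1,[2.5,0,0],[0,0,0.114]],[1,[0.5,0,0],[0,0,0]],[1,[0,0,0],[0,0,0]]]'; python3 -c "
from h import *
st()"
```

```text
clock: 28.9
position: [0.4534, -0.0442, 0.1146]
ee_rot: [0.085, 0.701, -0.084, 0.703]
ft_force: [0.3, -0.7, -0.3]
grip_width: 0.458
clock: 29.32
position: [0.5345, -0.0147, 0.1141]
ee_rot: [-0.034, 0.706, 0.034, 0.707]
ft_force: [0.1, -0.2, -0.6]
grip_width: 0.461
t 29.32 tcp [53.45 -1.47 11.41] jaw 5.5 down [ 0.001 -0.001 -1.   ] f [ 0.1 -0.2 -0.6] w 0.461 q [-0.55  0.25  0.56  1.87 -0.15  1.06  0.17]
```

```bash
python3 -m crank '[[1,[-0.5,-0.1,-3],[0,0,0]],[1,[0,0,-3],[0,0,0]],[1,[0,0,-1.5],[0,0,0]],[1,[0,0,-0.9],[0,0,0]],[1,[0,0,-0.4],[0,0,0]],[1,[0,0,0],[0,0,0]],[0.3,[0,0,0],[0,0,0]],[0.3,[0,0,0],[0,0,0]],[0.3,[0,0,0],[0,0,0]]]' 50; python3 -c "
from h import *
st()"; python3 -m crank '[[0.3,[0,0,3],[0,0,0]],[0.3,[0,0,4],[0,0,0]],[0.3,[-1,3,4],[0,0,0]],[0.3,[-1,3.5,0],[0,0,0]],[0.3,[-1,3.5,0],[0,0,0]],[0.3,[-1,3.5,0],[0,0,0]],[0.3,[-1,3.5,0],[0,0,0]],[0.3,[-1,3.5,0],[0,0,0]],[0.4,[-1,3.5,0],[0,0,0]],[0.4,[0,0,0],[0,0,0]],[0.4,[0,0,0],[0,0,0]]]'
python3 - <<'E'
from h import *
st()
for n in ('top','side'):
    p=cam(n);
    for t in ('blank1_mid','blank2_mid','blank3_mid','blank4_mid'):find(t,p,n=8)
    for t in ('sled','sled_grip','lift_bar','wing_top'):find(t,p,n=1)
    c=px(p,np.r_[F(20,30),.05]).astype(int);cv2.imwrite('pics/'+n+'8.png',cv2.resize(p['frame'][c[1]-75:c[1]+75,c[0]-100:c[0]+100,::-1],(800,600),interpolation=2))
E
```

```text
clock: 30.07
position: [0.5289, -0.0156, 0.0266]
ee_rot: [-0.034, 0.706, 0.034, 0.707]
ft_force: [0.4, 0.7, 0.2]
grip_width: 0.702
t 30.07 tcp [52.89 -1.56  2.66] jaw 5.5 down [ 0.002  0.    -1.   ] f [0.4 0.7 0.2] w 0.702 q [-0.51  0.37  0.52  1.95 -0.24  0.88  0.23]
clock: 30.98
position: [0.4594, 0.221, 0.1287]
ee_rot: [-0.036, 0.706, 0.036, 0.706]
ft_force: [-0.3, -0.9, -0.2]
grip_width: 0.6
t 30.98 tcp [45.94 22.1  12.87] jaw 5.8 down [ 0.001  0.001 -1.   ] f [-0.3 -0.9 -0.2] w 0.6 q [-0.9   0.16  0.39  1.91 -0.07  1.08 -0.37]
blank1_mid call 0.82 [0.5211 0.0462 0.0279] [284. 209.]
blank1_mid call 0.71 [ 0.3075 -0.206   0.0189] [375. 279.]
blank1_mid call 0.62 [ 0.3393 -0.0816  0.0234] [331. 270.]
blank1_mid call 0.6 [ 0.2559 -0.3016  0.0173] [410. 296.]
blank2_mid call 0.7 [ 0.6131 -0.444  -0.0019] [444. 175.]
blank2_mid call 0.65 [ 0.5327 -0.0189  0.033 ] [306. 204.]
blank2_mid call 0.43 [0.5225 0.0478 0.0314] [284. 209.]
blank3_mid call 0.68 [0.5179 0.1168 0.0321] [260. 211.]
sled call 0.64 [0.5198 0.0865 0.0012] [271. 212.]
sled_grip call 0.91 [0.5093 0.2058 0.0613] [228. 214.]
lift_bar call 0.73 [ 0.6372 -0.1442  0.2217] [352. 147.]
wing_top call 0.55 [ 0.6342 -0.0604  0.1512] [319. 158.]
blank1_mid call 0.81 [ 0.3068 -0.2083  0.0209] [270. 293.]
blank1_mid call 0.79 [ 0.2608 -0.3053  0.0229] [254. 331.]
blank1_mid call 0.6 [ 0.3409 -0.0843  0.0223] [279. 253.]
blank1_mid call 0.55 [0.5243 0.0478 0.0331] [335. 208.]
blank1_mid call 0.3 [ 0.6386 -0.1414  0.2258] [399. 196.]
blank2_mid call 0.86 [ 0.5276 -0.022   0.0339] [341. 224.]
blank3_mid call 0.74 [0.5183 0.1067 0.0345] [330. 195.]
blank4_mid call 0.52 [ 6.099e-01 -4.475e-01  1.000e-04] [419. 366.]
sled call 0.68 [ 0.5215  0.0818 -0.0021] [332. 209.]
sled_grip call 0.77 [0.5115 0.2007 0.0601] [322. 171.]
lift_bar call 0.63 [ 0.6366 -0.1417  0.2303] [398. 195.]
wing_top call 0.51 [ 0.6311 -0.0619  0.15  ] [383. 199.]
```

View pics/top8.png

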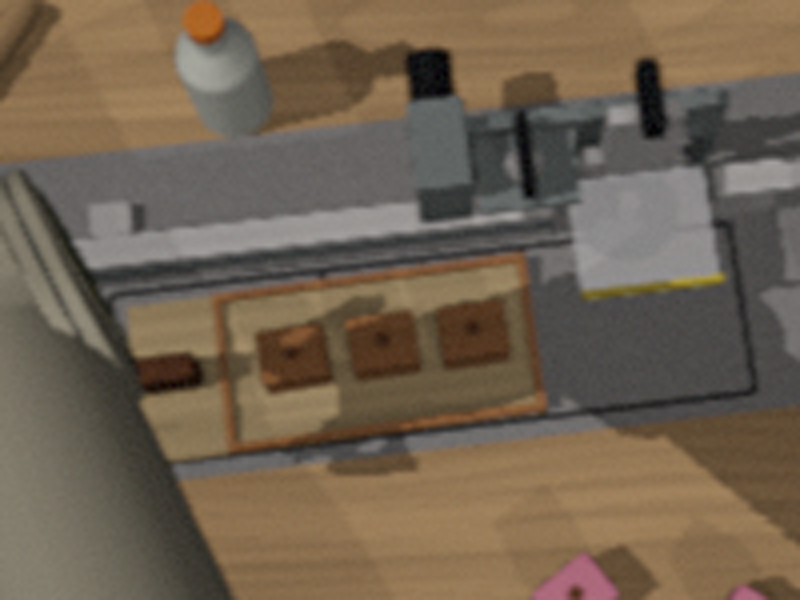

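```bash
python3 -m crank '[[0.4,[2.5,-0.9,0],[0,0,0]],[0.4,[2.5,-0.9,0],[0,0,0]],[0.4,[0,0,-2],[0,0,-0.01]],[0.4,[0,0,-1.5],[0,0,0]],[0.4,[0,0,0],[0,0,0]]]' 60
python3 - <<'E'
from h import *
st()
for n in ('top','side'):
    p=cam(n);
    for t in ('sled','sled_grip'):find(t,p,n=1)
print(F(0,50),F(0,-70))
E
```

```text
clock: 32.3
position: [0.5087, 0.2, 0.0905]
ee_rot: [-0.031, 0.708, 0.03, 0.705]
ft_force: [-0.3, 0.4, -0.7]
grip_width: 0.601
t 32.3 tcp [50.87 20.    9.05] jaw 5.0 down [-0.004 -0.003 -1.   ] f [-0.3  0.4 -0.7] w 0.601 q [-0.82  0.3   0.42  1.85 -0.14  1.03 -0.26]
sled call 0.84 [5.225e-01 8.590e-02 1.000e-04] [271. 212.]
sled_grip call 0.91 [0.5067 0.2074 0.0613] [227. 215.]
sled call 0.68 [0.5203 0.0835 0.002 ] [332. 208.]
sled_grip call 0.88 [0.5089 0.2005 0.06  ] [321. 171.]
[0.5285826  0.05132512] [ 0.53671236 -0.06839917]
```

```bash
python3 -m crank '[[0.4,[0,0.3,-2],[0,0,0]],[0.4,[0,0,-2],[0,0,0]],[0.4,[0,0,-1.5],[0,0,0]],[0.4,[0,0,-0.7],[0,0,0]],[0.4,[0,0,0],[0,0,0]],[1,[0,0,0],[0,0,0]],[1,[0,0,0],[0,0,0]],[1,[0,0,0],[0,0,0]],[1,[0,0,0],[0,0,0]]]' 60; python3 -c "
from h import *
st()"
```

```text
clock: 33.35
position: [0.5106, 0.2043, 0.0327]
ee_rot: [-0.03, 0.706, 0.031, 0.707]
ft_force: [-3.1, -0.1, 5.2]
grip_width: 0.22
t 33.35 tcp [51.06 20.43  3.27] jaw 5.0 down [ 0.001  0.001 -1.   ] f [-3.1 -0.1  5.2] w 0.22 q [-0.8   0.39  0.4   1.88 -0.19  0.91 -0.23]
```

```bash
python3 -m crank '[[1,[0.1,-0.3,0],[0,0,-0.004]],[1,[0.15,-0.6,0],[0,0,-0.004]],[1,[0.2,-0.8,0],[0,0,-0.004]],[1,[0.2,-1,0],[0,0,-0.004]],[1,[0.2,-1,0],[0,0,-0.004]],[1,[0.2,-1,0],[0,0,0]],[1,[0.1,-1,0],[0,0,0]],[1,[0.1,-1,0],[0,0,0]],[1,[0.1,-0.8,0],[0,0,0]],[1,[0.05,-0.5,0],[0,0,0]],[1,[0,0,0],[0,0,0]],[1,[0,0,0],[0,0,0]]]'; python3 -c "
from h import *
st()
for n in ('top','side'):
    p=cam(n);
    for t in ('sled','sled_grip'):find(t,p,n=1)
"
```

```text
clock: 34.35
position: [0.5249, 0.1246, 0.0327]
ee_rot: [-0.023, 0.706, 0.024, 0.707]
ft_force: [-1.4, 1.9, 7.0]
grip_width: 0.224
t 34.35 tcp [52.49 12.46  3.27] jaw 3.9 down [ 0.002  0.002 -1.   ] f [-1.4  1.9  7. ] w 0.224 q [-0.69  0.37  0.43  1.91 -0.19  0.9  -0.09]
sled call 0.96 [0.5328 0.0072 0.0012] [298. 207.]
sled_grip call 0.67 [0.5221 0.1272 0.0585] [255. 208.]
sled call 0.88 [ 0.5314  0.0053 -0.0016] [340. 226.]
sled_grip call 0.78 [0.5248 0.1183 0.058 ] [331. 187.]
```

```bash
python3 -m crank '[[1,[0.05,-0.4,0],[0,0,0]],[1,[0.05,-0.7,0],[0,0,0]],[1,[0.05,-1,0],[0,0,0]],[1,[0.05,-1,0],[0,0,0]],[1,[0.05,-1,0],[0,0,0]],[1,[0.05,-1,0],[0,0,0]],[1,[0.05,-1,0],[0,0,0]],[1,[0,-0.7,0],[0,0,0]],[1,[0,-0.4,0],[0,0,0]],[1,[0,0,0],[0,0,0]],[1,[0,0,0],[0,0,0]]]'; python3 -c "
from h import *
st()
for n in ('top','side'):
    p=cam(n);
    for t in ('sled','sled_grip'):find(t,p,n=1)
    if n=='side':
        c=px(p,np.r_[F(0,-70),.02]).astype(int);cv2.imwrite('pics/side9.png',cv2.resize(p['frame'][c[1]-90:c[1]+60,c[0]-100:c[0]+100,::-1],(800,600),interpolation=2))
"
```

```text
clock: 35.57
position: [0.5287, 0.0533, 0.0327]
ee_rot: [-0.023, 0.706, 0.025, 0.708]
ft_force: [0.8, 5.1, 6.3]
grip_width: 0.222
t 35.57 tcp [52.87  5.33  3.27] jaw 3.9 down [ 0.002  0.002 -1.   ] f [0.8 5.1 6.3] w 0.222 q [-0.58  0.36  0.46  1.94 -0.2   0.89  0.05]
sled call 0.97 [ 0.538  -0.0646  0.0014] [321. 204.]
sled call 0.64 [ 0.5363 -0.0684 -0.0045] [347. 245.]
sled_grip call 0.96 [0.5284 0.051  0.062 ] [336. 200.]
```

View pics/side9.png

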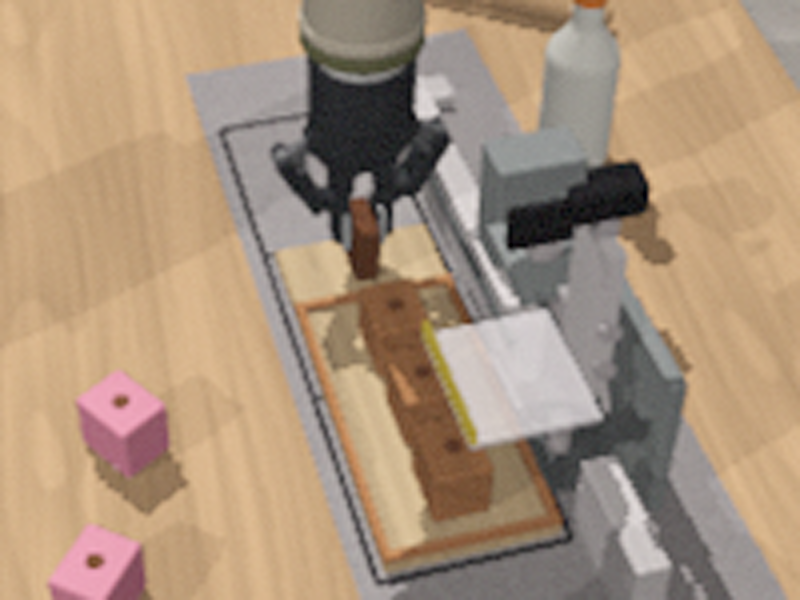

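```bash
python3 -m crank '[[1,[0,-0.1,0],[0,0,0]],[1,[0,0,0],[0,0,0]],[0.4,[0,0,0],[0,0,0]],[0.4,[0,0,0],[0,0,0]],[0.4,[0,0,0],[0,0,0]],[0.4,[0,0,3],[0,0,0]],[0.4,[0,0,4],[0,0,0]],[0.4,[-3,2,4],[0,0,0]],[0.4,[-3,3,0],[0,0,0]],[0.4,[-3,3,0],[0,0,0]],[0.4,[-2,3,0],[0,0,0]],[0.4,[0,3,0],[0,0,0]]]'; python3 -m crank '[[0.4,[0,3,0],[0,0,0]],[0.4,[0,3,0],[0,0,0]],[0.4,[0,0,0],[0,0,0]],[0.4,[0,0,0],[0,0,0]]]';python3 -c "
from h import *
st()
for n in ('top','side'):
    p=cam(n);
    for t in ('sled','sled_grip','lift_bar','wing_top'):find(t,p,n=1)
    for t in ('blank1_mid','blank2_mid','blank3_mid'):find(t,p,n=4,mc=.5)
    if n=='top':
        c=px(p,np.r_[F(0,-50),.02]).astype(int);cv2.imwrite('pics/top10.png',cv2.resize(p['frame'][c[1]-75:c[1]+75,c[0]-100:c[0]+100,::-1],(800,600),interpolation=2))
"
```

```text
clock: 36.87
position: [0.4221, 0.1861, 0.1325]
ee_rot: [-0.024, 0.707, 0.024, 0.706]
ft_force: [1.4, -0.9, 0.4]
grip_width: 0.599
clock: 37.2
position: [0.4251, 0.2462, 0.132]
ee_rot: [-0.025, 0.707, 0.024, 0.707]
ft_force: [0.9, -0.4, 0.5]
grip_width: 0.601
t 37.2 tcp [42.51 24.62 13.2 ] jaw 4.0 down [-0.    -0.001 -1.   ] f [ 0.9 -0.4  0.5] w 0.601 q [-0.91  0.12  0.31  1.95 -0.04  1.08 -0.51]
sled call 0.81 [ 0.5365 -0.0623  0.0045] [321. 204.]
sled_grip call 0.66 [0.5259 0.0551 0.0599] [280. 206.]
lift_bar call 0.68 [ 0.6374 -0.1409  0.2213] [351. 147.]
wing_top call 0.43 [ 0.6309 -0.061   0.1516] [320. 159.]
blank1_mid call 0.86 [ 0.2538 -0.2999  0.0169] [410. 297.]
blank1_mid call 0.8 [ 0.309  -0.2058  0.0171] [375. 279.]
blank1_mid call 0.73 [ 0.537  -0.1051  0.0315] [335. 201.]
blank1_mid call 0.61 [ 0.3351 -0.0818  0.0228] [331. 271.]
blank2_mid call 0.65 [ 0.5484 -0.1711  0.0317] [357. 197.]
blank3_mid call 0.74 [ 0.5387 -0.0359  0.0329] [312. 202.]
sled call 0.68 [ 0.5368 -0.067  -0.0008] [348. 243.]
sled_grip call 0.7 [0.5288 0.048  0.0587] [337. 202.]
lift_bar call 0.56 [ 0.6365 -0.1432  0.2289] [398. 196.]
wing_top call 0.53 [ 0.6356 -0.062   0.1529] [385. 198.]
blank1_mid call 0.88 [ 0.3397 -0.084   0.0242] [278. 252.]
blank1_mid call 0.87 [ 0.3046 -0.2062  0.0207] [269. 292.]
blank1_mid call 0.74 [ 0.5385 -0.1057  0.0358] [352. 245.]
blank1_mid call 0.64 [ 0.5257  0.088  -0.0011] [333. 208.]
blank2_mid call 0.59 [ 0.545 -0.171  0.034] [360. 263.]
blank3_mid call 0.85 [ 0.5366 -0.0415  0.0328] [346. 229.]
```

View pics/top10.png

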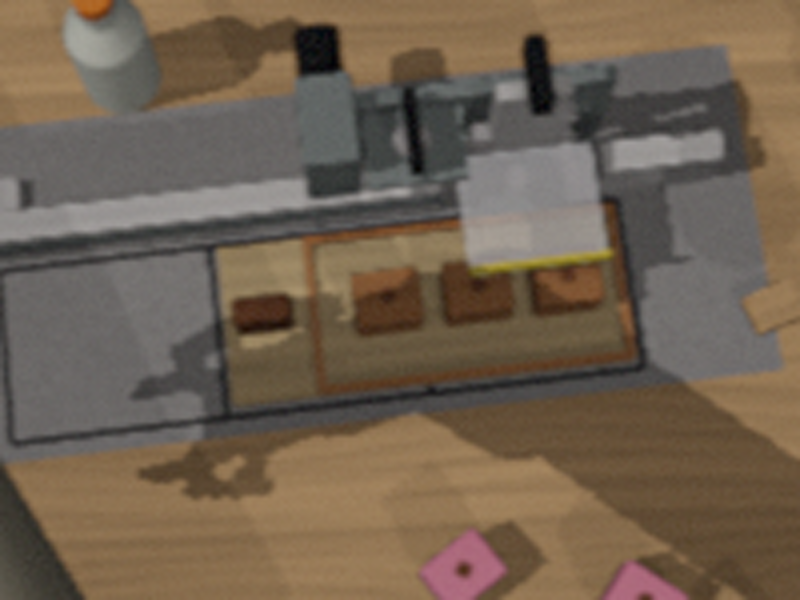

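```bash
python3 -c "
from h import *
print(manip.hand_in())"
```

```text
the job is handed in; nothing more can be done
None
```

The job is done as asked and handed in at about 37 s of the 210 s; no verdict was reported.

- **Guard:** I turned the knob anticlockwise to its stop and lifted the guard about 41 mm. It stayed up by itself when I let go. I then turned the knob back, and the jaw angle at the end matched the locked start. The last pictures put the lift bar at 0.221–0.229 m, against 0.225 m expected in the notch, with the wing along the fence's x.
- **Blanks:** Three bored brown blanks were there, and all three stand in a row on the tray floor. I saw no fourth, and I left the pink and purple look-alikes alone.
- **Sled:** I slid it along the fence by its handle, without lifting it. The last picture shows it inside the working outline with about even gaps on all sides.
- **Disagreements:** The last measurements put the sled at (0.5365, -0.062) m from the top camera and (0.537, -0.067) m from the side camera. The target is (0.537, -0.068) m, so the top camera's reading is about 6 mm off along the fence and the side camera's about 1 mm. The networks also confused a few names, which I settled by eye.
- **Other things on the bench:** I did not measure the bystanders again at the end. The last picture covers only part of the bench and shows the bottle and offcut in place.

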